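Transfer preset tool holders to the machine rack in pocket order

TASK

The four measured tool holders stand in the grey rack in the order the program calls them, counted from its red end. Transfer them to the empty blue machine rack in that same order counted from the blue rack's red end (next to red stays next to red, and so on along the row), whichever way round the blue rack lies. Keep every holder upright with its cutter up and lower it until its flange sits fully down on the pocket; do not drop any.

Things in the scene. Friction and masses are not known exactly. Their poses are not given: they have to be found in the camera images.
- endmill_nut (a point): Grip point: centre of the nut (40 mm dia, +-11 mm high) of a loose steel tool holder, 0.55 kg, round; blue disc on the nut, blue ring in the flange; thick gold end mill, tip 33 mm above. Below it: barrel 36 mm dia to -28 mm, flange 46 mm dia -28 to -48, taper 31 mm dia narrowing to 18 at -96, stud 13 mm dia to -110. Seated (flange on rim): point 133 mm above the bench.
- drill_nut (a point): Grip point: centre of the nut (40 mm dia, +-11 mm high) of a loose steel tool holder, 0.55 kg, round; yellow disc on the nut, yellow ring in the flange; thin bright drill, tip 35 mm above. Below it: barrel 36 mm dia to -28 mm, flange 46 mm dia -28 to -48, taper 31 mm dia narrowing to 18 at -96, stud 13 mm dia to -110. Seated (flange on rim): point 133 mm above the bench.
- ballnose_nut (a point): Grip point: centre of the nut (40 mm dia, +-11 mm high) of a loose steel tool holder, 0.55 kg, round; green disc on the nut, green ring in the flange; copper ball-nose cutter, tip 35 mm above. Below it: barrel 36 mm dia to -28 mm, flange 46 mm dia -28 to -48, taper 31 mm dia narrowing to 18 at -96, stud 13 mm dia to -110. Seated (flange on rim): point 133 mm above the bench.
- chamfer_nut (a point): Grip point: centre of the nut (40 mm dia, +-11 mm high) of a loose steel tool holder, 0.55 kg, round; white disc on the nut, white ring in the flange; dark conical chamfer cutter, tip 31 mm above. Below it: barrel 36 mm dia to -28 mm, flange 46 mm dia -28 to -48, taper 31 mm dia narrowing to 18 at -96, stud 13 mm dia to -110. Seated (flange on rim): point 133 mm above the bench.
- endmill_home: Fixed pocket of the grey rack where the blue holder stands at the start: dark plastic, 62 x 66 x 16 mm, 37 mm through hole; origin centre of underside, top 85 mm above the bench. The homes stand in a row at 70 mm pitch along their common y axis, in any order. The grey rack (72 x 334 mm, 85 high) has its red cap at the row's +y end, a black one at -y; caps 12 mm high.
- drill_home: Fixed pocket of the grey rack where the yellow holder stands at the start: dark plastic, 62 x 66 x 16 mm, 37 mm through hole; origin centre of underside, top 85 mm above the bench. The homes stand in a row at 70 mm pitch along their common y axis, in any order. The grey rack (72 x 334 mm, 85 high) has its red cap at the row's +y end, a black one at -y; caps 12 mm high.
- ballnose_home: Fixed pocket of the grey rack where the green holder stands at the start: dark plastic, 62 x 66 x 16 mm, 37 mm through hole; origin centre of underside, top 85 mm above the bench. The homes stand in a row at 70 mm pitch along their common y axis, in any order. The grey rack (72 x 334 mm, 85 high) has its red cap at the row's +y end, a black one at -y; caps 12 mm high.
- chamfer_home: Fixed pocket of the grey rack where the white holder stands at the start: dark plastic, 62 x 66 x 16 mm, 37 mm through hole; origin centre of underside, top 85 mm above the bench. The homes stand in a row at 70 mm pitch along their common y axis, in any order. The grey rack (72 x 334 mm, 85 high) has its red cap at the row's +y end, a black one at -y; caps 12 mm high.
- blue_rack: Fixed blue steel rack, 72 x 334 mm (x, y; feet 112 wide) and 85 mm high; origin: centre of its underside on the bench. Four empty black pockets in its top at x = 0, y = -105, -35, 35, 105 mm: 37 mm through holes, rims 85 mm above the bench, hollow beneath to the bench. A red cap on one end, a black one on the other, 12 mm high.
- blue_rack_red_end: Red end cap of the blue rack, 74 x 24 x 12 mm, fixed; origin: centre of its underside, 85 mm above the bench. It sits on either the +y or the -y end of the blue rack, 153 mm from the rack's centre, changing from start to start. Pocket centres are 48, 118, 188 and 258 mm from it. Axes parallel to the rack's.
There are look-alikes about, which are no part of the job. What is shaped like the part that bears chamfer_nut but purple is not meant.

How it is judged:
By the outcome, as a careful person would: the job done as asked, in the order asked, and still so for the second after the job is handed in, with the robot touching nothing.
It also fails if it takes over 102 s, if anything falls off the work surface, if the arm or the gripper's body presses on something with over 40 N, if the wrist force passes 120 N, or if a joint passes its speed limit or range.

ROBOT

A 6-joint arm with a two-finger parallel gripper is mounted at the origin on the work surface. World frame = base frame: x ahead of the robot, y to its left, z up, the work surface at z = 0. Lengths are in mm, angles in rad, forces in N, time in s.
With the tool pointing down it reaches from about 350 to 775 mm from the base axis. Payload 7.3 kg.
Tool frame: the origin (TCP) lies midway between the tips of the shut fingers; the grasp point (between the pads) lies 19 mm behind it (bot.hold_point_z is the distance from the TCP to the grasp point, in mm); z points along the fingers, y is the direction in which the jaws open and shut (so a half turn about z gives the same grasp; the last joint's range is limited). The gripper opens to 92 mm and grips with 3 to 60 N. Pads are 19 mm wide; open, the fingers measure 130 mm over their backs; the gripper's body (75 mm by 190 mm) begins 47 mm behind the grasp point.
Start: joints at [1.014, 0.342, 1.524, -0, 1.275, -0.146], TCP at [209.643, 481.347, 226.741] pointing down, gripper open.
Joint ranges: [-2.53, 2.53], [-0.77, 2.02], [0.04, 2.7], [-1, 4.14], [0.28, 2.66], [-3.11, 3.11]. Speed limits (rad/s): [2.57, 2.57, 3.14, 3.14, 3.14, 3.14].

INTERFACE

Orientations are given as [roll, pitch, yaw] about the fixed x, y, z axes, in that order (R = Rz(yaw) Ry(pitch) Rx(roll)).
In Python, from plant import bot gives the robot as it stands.
- The arm moves only by the tool servo_tool, never from a script. Its argument "series" is a list of rows, each a list of 5 numbers: the opening, from 0 (shut) to 1 (fully open), then the shift along the tool's x, y, z each as a share of 50 mm, from -1 to 1, then the turn about the tool's z as a share of 90 degrees, from -1 to 1. In form: [[gripper, tx, ty, tz, spin], ...]. A call has 1 to 20 rows; each row shifts and turns the commanded pose from where the row before left it, along the tool's axes as they then stand; what a row does not reach is not made up. A row lasts 1/8 s, in which the tool goes at most 62.5 mm and 10.7 degrees, less where a joint would pass 70% of its speed; a pose out of reach is approached as far as the arm can. A call with a number of a shift or a turn outside -1 to 1 is refused whole. A call with a gripper value outside its range is refused whole. The fingers move at their own pace and stop on an object; the grip force is fixed at half the most. Time passes only in rows, so rows that do not move let the fingers close. It gives the time, the measured TCP pose, the force and the opening at its end, in the units of the state.
- bot.get_obs(): the state, without advancing time (a new reading comes with each control period).
- bot.capture(name): name is "scene" or "top"; returns the picture (400x640x3 uint8, red, green, blue); there is no depth.
- bot.camera_model(name): a dict with "mtx" (3x3 intrinsics, pixels), "distortion" ([k1, k2, p1, p2, k3] as OpenCV has them; the pictures are not rectified), "world_from_camera" (4x4, takes a point from camera to world coordinates). Camera axes: x right, y up, looking along -z (the intrinsics and any distortion apply to the point x, -y, -z); pixel columns grow to the right and rows downward; lengths in mm; the calibration is good to about 2 mm. A picture is of the moment at which its call begins. camera_model takes no time and is no camera call.
- bot.close_job(): hands the job in, once; it reports no verdict.
Trained networks look in the newest picture that a camera, given by its name, has taken for a name from the list of things; names that differ only in an ending like _2 or _b are one class to them, and where a whole thing is asked for, a point or a joint stands for the part that bears it (a point fixed in the world has none). Each returns a list of dicts, best first, with "p" (0 to 1); they miss things now and then, are a little off and sometimes report something else, mostly with a low value. They report only what shows in the picture. A call takes as long as a camera call. They do not tell look-alikes from the thing itself.
- bot.outline_of(camera, label): "mask" (400x640 bool, what is visible of it).
- bot.pinpoint(camera, label): "point" ([x, y, z] in mm, in the coordinates of the camera as it stood for that picture, good to about 4 mm: a listed point, or the origin of a listed thing).
The state is a dict: "time": time; "joint_positions": joint angles; "dq": joint speeds; "tau": joint torques, N m; "tool_pos": TCP position; "tcp_rot": TCP orientation; "contact_force": force on the tool from outside, world axes, zero at the start; "moment": the same for the moment, N m; "grip_width": finger opening in mm.
Only numpy, scipy, OpenCV 4.12 (cv2) and the standard library are available. Lean on these libraries where they do the work, as an engineer would, in place of code of your own. Each camera call takes 0.05 s, during which the arm holds its last target.

## Working session

There is one attempt and no reset: what is moved stays moved. The work goes in short steps, Python scripts to look and compute and a tool call to move; the robot and the scene stay as the last step left them, time stands still between calls to the robot, and variables do not carry over. Pictures are saved under pics/ and viewed, and the job is handed in when it is done.

Besides the shell and the picture viewer there is one more tool, called by a JSON object that holds its "fn" and its "kwargs". servo_tool: Moves the arm, as the interface text tells. Shift numbers are shares of 50 mm and turn numbers shares of 90 degrees, none past 1 either way. Its arguments: {"type":"object","properties":{"series":{"type":"array"}},"required":["series"]}

```bash
ls; mkdir -p pics
python3 - <<'E'
from plant import bot
import cv2,numpy as np
np.set_printoptions(precision=2,suppress=True)
print(bot.get_obs())
for c in ("scene","top"):
    im=bot.capture(c); cv2.imwrite(f"pics/{c}0.png",im[:,:,::-1]); m=bot.camera_model(c); print(c,m)
    W=np.array(m["world_from_camera"])
    for n in ["endmill_nut","drill_nut","ballnose_nut","chamfer_nut","endmill_home","drill_home","ballnose_home","chamfer_home","blue_rack","blue_rack_red_end"]:
        for d in bot.pinpoint(c,n)[:3]:
            print(c,n,round(d["p"],2),(W@np.append(d["point"],1))[:3])
E
```

```text
pics
{'time': 0.0, 'joint_positions': array([ 1.01,  0.34,  1.53, -0.  ,  1.28, -0.15]), 'dq': array([ 0., -0.,  0.,  0.,  0.,  0.]), 'tau': array([ -0.  , -43.12, -24.42,   0.07,   0.06,  -0.  ]), 'tool_pos': array([209.43, 480.96, 226.04]), 'tcp_rot': array([-3.14, -0.  ,  2.73]), 'contact_force': array([ 0.62,  0.2 , -0.25]), 'moment': array([-0.05, -0.  , -0.  ]), 'grip_width': 91.88032333684953}
scene {'mtx': array([[470.42,   0.  , 316.58],
       [  0.  , 470.42, 201.16],
       [  0.  ,   0.  ,   1.  ]]), 'distortion': array([-0.13,  0.  ,  0.  ,  0.  ,  0.  ]), 'world_from_camera': array([[   0.78,   -0.43,    0.45,  998.31],
       [   0.62,    0.53,   -0.58, -619.15],
       [   0.01,    0.73,    0.68,  835.71],
       [   0.  ,    0.  ,    0.  ,    1.  ]])}
scene endmill_nut 0.69 [ 522.91 -225.7   136.31]
scene ballnose_nut 0.75 [ 526.84 -299.41  129.27]
scene chamfer_nut 0.87 [ 399.88 -156.39  114.17]
scene chamfer_nut 0.86 [ 520.14 -155.94  134.2 ]
scene endmill_home 0.93 [ 524.1  -225.97   68.55]
scene drill_home 0.76 [521.33 -88.69  69.73]
scene ballnose_home 0.86 [ 5
[... 431 characters left out ...]

       [  0.  ,   0.  ,   0.  ,   1.  ]])}
top endmill_nut 0.65 [ 526.36 -228.48  130.24]
top drill_nut 0.97 [519.29 -90.99 134.28]
top ballnose_nut 0.82 [ 527.92 -297.54  132.32]
top chamfer_nut 0.93 [ 521.26 -158.91  128.82]
top chamfer_nut 0.66 [ 393.22 -159.48  110.29]
top endmill_home 0.61 [ 525.6  -229.41   68.78]
top drill_home 0.71 [516.02 -87.99  65.61]
top ballnose_home 0.77 [ 527.16 -296.67   71.85]
top ballnose_home 0.34 [ 517.23 -156.76   64.89]
top chamfer_home 0.86 [ 517.68 -154.97   65.55]
top chamfer_home 0.53 [ 523.29 -157.27  129.12]
top blue_rack 0.87 [527.86 190.2   -1.22]
top blue_rack_red_end 0.62 [532.23 348.64  84.89]
top blue_rack_red_end 0.6 [517.21 -89.43 134.85]
```

View pics/scene0.png

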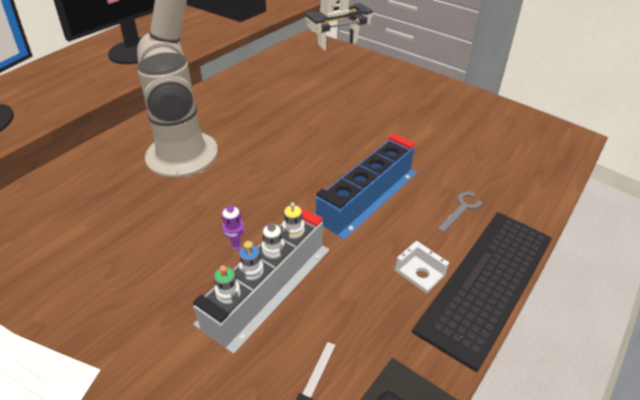

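View pics/top0.png

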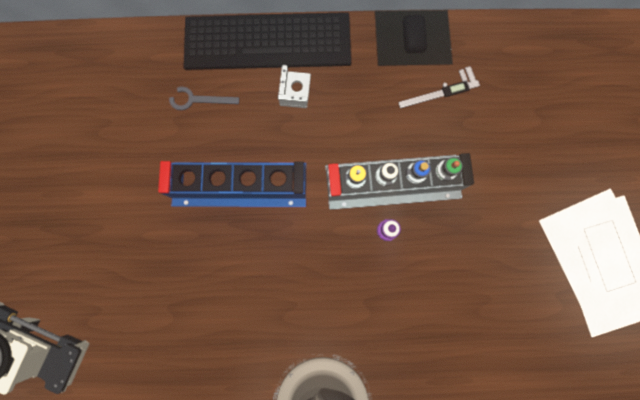

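Run:
```python
import cv2
a=cv2.imread("pics/top0.png");b=cv2.imread("pics/scene0.png")
cv2.imwrite("pics/c1.png",cv2.resize(a[150:215,155:315],None,fx=5,fy=5,interpolation=cv2.INTER_CUBIC))
cv2.imwrite("pics/c2.png",cv2.resize(a[145:245,322:482],None,fx=5,fy=5,interpolation=cv2.INTER_CUBIC))
cv2.imwrite("pics/c3.png",cv2.resize(b[130:235,310:420],None,fx=5,fy=5,interpolation=cv2.INTER_CUBIC))
cv2.imwrite("pics/c4.png",cv2.resize(b[200:320,200:330],None,fx=5,fy=5,interpolation=cv2.INTER_CUBIC))
```

```text
(no output)
```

View pics/c1.png

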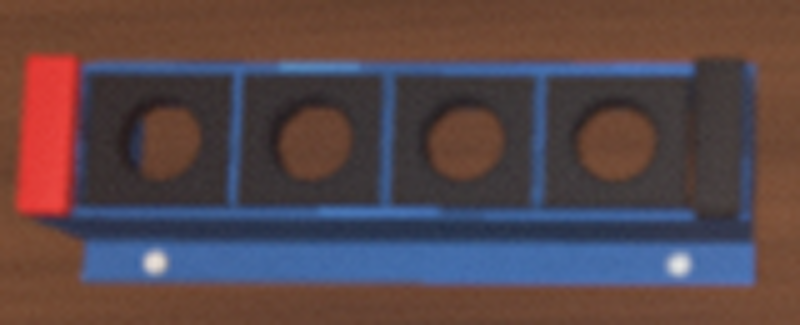

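View pics/c2.png

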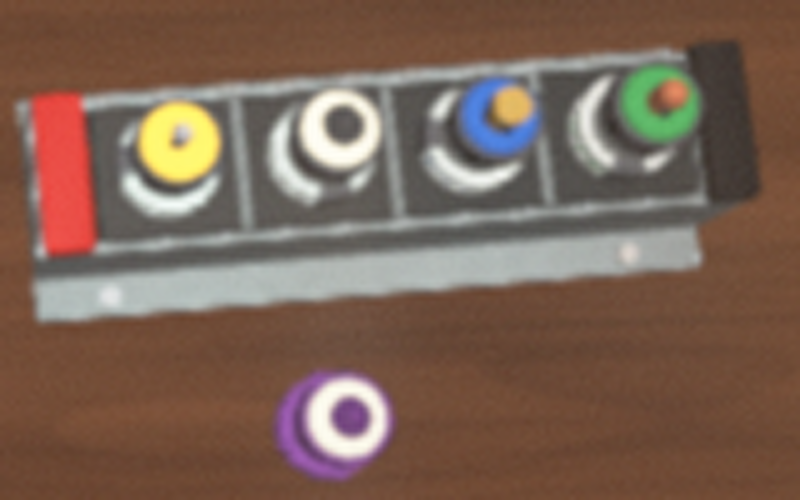

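View pics/c3.png

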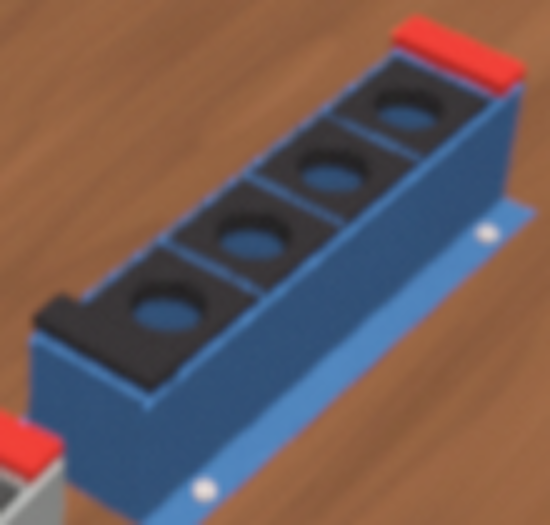

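View pics/c4.png

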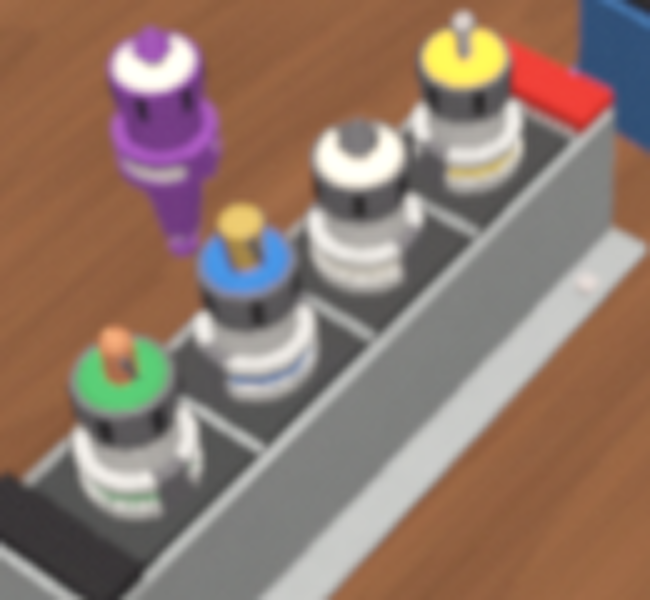

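```bash
cat > h.py <<'E'
import numpy as np,cv2
from plant import bot
np.set_printoptions(precision=2,suppress=True)
def cam(c):
    m=bot.camera_model(c);return np.array(m["mtx"],float),np.array(m["distortion"],float),np.linalg.inv(np.array(m["world_from_camera"]))
def proj(c,P):
    K,d,T=cam(c);P=np.atleast_2d(np.asarray(P,float));R=np.diag([1,-1,-1.])@T[:3,:3];t=np.diag([1,-1,-1.])@T[:3,3]
    return cv2.projectPoints(P.reshape(-1,1,3),cv2.Rodrigues(R)[0],t,K,d)[0].reshape(-1,2)
def onplane(c,uv,z):
    K,d,T=cam(c);W=np.linalg.inv(T)
    n=cv2.undistortPoints(np.array(uv,float).reshape(-1,1,2),K,d).reshape(-1,2)
    r=np.c_[n[:,0],-n[:,1],-np.ones(len(n))]@W[:3,:3].T
    return W[:3,3]+r*((z-W[2,3])/r[:,2])[:,None]
def pose2(p,q): 
    c,s=np.cos(p[2]),np.sin(p[2]);q=np.asarray(q,float);return np.c_[p[0]+c*q[:,0]-s*q[:,1],p[1]+s*q[:,0]+c*q[:,1],q[:,2]]
E
cat > m.py <<'E'
from h import *
from scipy.optimize import least_squares
im={c:cv2.imread(f"pics/{c}0.png") for c in("top","scene")}
def up(p,o): return (np.array(p)+.5)/5-.5+np.array(o)
t=up([(236,75),(232,207),(386,75),(384,207),(540,77),(538,207)],(155,150))
s=up([(163,240),(265,295),(250,175),(342,220),(333,113),(420,157)],(310,130))
# top view: up = +x
Pt=[(31,70,85),(-31,70,85),(31,0,85),(-31,0,85),(31,-70,85),(-31,-70,85)]
Ps=[(-31,-70,85),(31,-70,85),(-31,0,85),(31,0,85),(-31,70,85),(31,70,85)]
for cs in (("top",),("scene",),("top","scene")):
    def f(p):
        r=[]
        if "top" in cs: r.append(proj("top",pose2(p,Pt))-t)
        if "scene" in cs:r.append(proj("scene",pose2(p,Ps))-s)
        return np.concatenate(r).ravel()
    R=least_squares(f,[528,192,0]);print(cs,R.x,abs(R.fun).max())
p=R.x;print("pockets",pose2(p,[(0,y,85) for y in(105,35,-35,-105)]))
rng={"yellow":((22,120,120),(35,255,255)),"green":((40,80,60),(85,255,255)),"blue":((100,120,120),(120,255,255)),"white":((0,0,190),(180,70,255))}
box={"top":{"yellow":(345,162,370,185),"white":(379,160,400,180),"blue":(410,155,434,180),"green":(440,150,466,178)},
"scene":{"yellow":(280,203,306,220),"white":(261,222,284,238),"blue":(238,243,262,262),"green":(212,264,238,284)}}
for k in rng:
    for c in im:
        x0,y0,x1,y1=box[c][k];h=cv2.cvtColor(im[c],cv2.COLOR_BGR2HSV)[y0:y1,x0:x1]
        m=cv2.inRange(h,*rng[k]);n,l,st,_=cv2.connectedComponentsWithStats(m);m=(l==1+np.argmax(st[1:,4])).astype(np.uint8)
        hu=cv2.convexHull(cv2.findNonZero(m));M=cv2.moments(hu)
        uv=np.array([M["m10"]/M["m00"]+x0,M["m01"]/M["m00"]+y0])
        print(k,c,uv,st[1:,4].max(),onplane(c,uv,144)[0])
def ring(P,r): a=np.linspace(0,6.28,25);return np.c_[P[0]+r*np.cos(a),P[1]+r*np.sin(a),np.full(25,P[2])]
for c,b in(("top",(155,150,315,215)),("scene",(310,130,420,235))):
    o=cv2.resize(im[c][b[1]:b[3],b[0]:b[2]],None,fx=5,fy=5,interpolation=cv2.INTER_CUBIC)
    for P in pose2(p,[(0,y,85) for y in(105,35,-35,-105)]):
        q=((proj(c,ring(P,18.5))-b[:2]+.5)*5-.5).round().astype(int);cv2.polylines(o,[q],True,(0,255,0),1)
    cv2.imwrite(f"pics/o_{c}.png",o)
E
python3 m.py
```

```text
('top',) [525.4  194.    -0.03] 0.43122524782063465
('scene',) [526.84 197.48  -0.04] 1.193253771839295
('top', 'scene') [526.33 195.17  -0.03] 2.0721441853067972
pockets [[529.77 300.12  85.  ]
 [527.47 230.15  85.  ]
 [525.18 160.19  85.  ]
 [522.88  90.23  85.  ]]
yellow top [357.43 172.99] 174 [516.12 -88.69 144.  ]
yellow scene [292.32 210.87] 126 [515.68 -86.25 144.  ]
green top [453.44 165.06] 132 [ 527.99 -297.94  144.  ]
green scene [223.96 274.72] 142 [ 528.04 -296.66  144.  ]
blue top [421.13 168.16] 93 [ 522.99 -226.99  144.  ]
blue scene [248.79 252.04] 95 [ 524.85 -227.09  144.  ]
white top [389.58 170.1 ] 141 [ 520.56 -158.35  144.  ]
white scene [271.44 230.58] 133 [ 520.2  -156.68  144.  ]
```

```bash
python3 -c "
import cv2,numpy as np
a=cv2.imread('pics/o_top.png');b=cv2.imread('pics/o_scene.png')[:270]
c=np.zeros((595,800,3),np.uint8);c[:325]=a;c[325:595,:550]=b[:270];cv2.imwrite('pics/o2.png',c)"
```

```text
(no output)
```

View pics/o2.png

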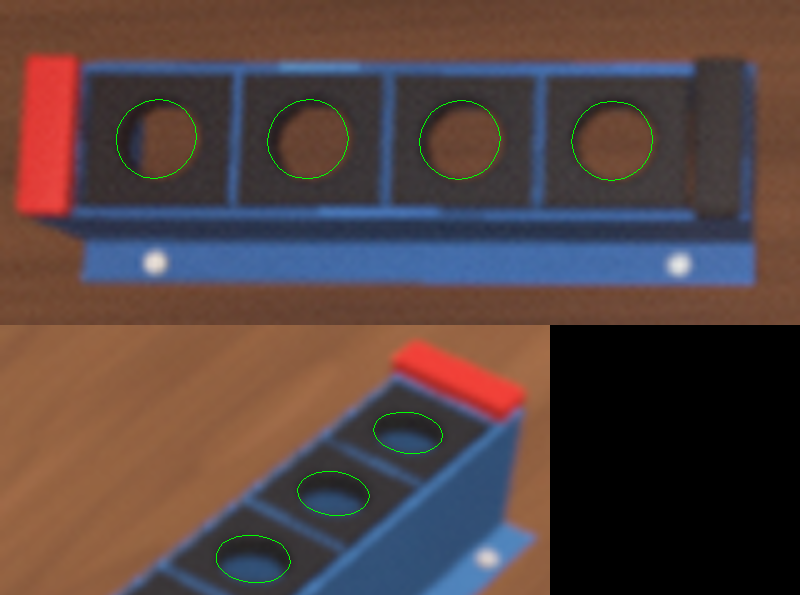

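{"fn": "servo_tool", "kwargs": {"series": [[1, 0, 0, 0, 0.105], [1, 0, 0, 0, 0.105], [1, 0, 0, 0, 0.105], [1, 0, 0, 0, 0.105], [1, 0, 0, 0, 0.105], [1, 0, 0, 0, 0.105], [1, 0, 0, 0, 0.105], [1, 0, 0, 0, 0]]}}

```text
time: 2.1
tool_pos: [209.7, 481.3, 226.7]
tcp_rot: [3.142, -0.0, 1.578]
contact_force: [0.6, 0.7, 0.6]
grip_width: 91.9
```

{"fn": "servo_tool", "kwargs": {"series": [[1, -0.6, 0.32, 0, 0], [1, -0.6, 0.32, 0, 0], [1, -0.6, 0.32, 0, 0], [1, -0.6, 0.32, 0, 0], [1, -0.6, 0.32, 0, 0], [1, -0.6, 0.32, 0, 0], [1, -0.6, 0.32, 0, 0], [1, -0.6, 0.32, 0, 0], [1, -0.6, 0.32, 0, 0], [1, -0.6, 0.32, 0, 0], [1, -0.6, 0.32, 0, 0], [1, -0.6, 0.32, 0, 0], [1, -0.6, 0.32, 0, 0], [1, -0.6, 0.32, 0, 0], [1, -0.6, 0.32, 0, 0], [1, -0.6, 0.32, 0, 0], [1, -0.6, 0.32, 0, 0], [1, -0.6, 0.32, 0, 0], [1, -0.55, 0.32, 0, 0], [1, 0, 0, 0, 0]]}}

```text
time: 4.6
tool_pos: [517.4, -86.2, 226.3]
tcp_rot: [3.142, 0.0, 1.577]
contact_force: [0.6, 0.3, 0.1]
grip_width: 91.7
```

{"fn": "servo_tool", "kwargs": {"series": [[1, -0.03, -0.03, 0.4, 0], [1, 0, 0, 0.4, 0], [1, 0, 0, 0.4, 0], [1, 0, 0, 0.4, 0], [1, 0, 0, 0.4, 0], [1, 0, 0, 0.25, 0], [1, 0, 0, 0, 0], [0, 0, 0, 0, 0], [0, 0, 0, 0, 0], [0, 0, 0, 0, 0], [0, 0, 0, 0, 0], [0, 0, 0, 0, 0], [0, 0, 0, 0, 0]]}}

```text
time: 6.22
tool_pos: [515.7, -86.1, 114.4]
tcp_rot: [3.14, 0.0, 1.576]
contact_force: [0.8, 0.0, 0.1]
grip_width: 39.2
```

{"fn": "servo_tool", "kwargs": {"series": [[0, 0, 0, -0.2, 0], [0, 0, 0, -0.3, 0], [0, 0, 0, -0.4, 0], [0, 0, 0, -0.4, 0], [0, 0, 0, -0.4, 0], [0, 0, 0, -0.3, 0], [0, 0, 0, -0.1, 0], [0, 0, 0, 0, 0]]}}

```text
time: 7.22
tool_pos: [515.1, -86.0, 219.2]
tcp_rot: [-3.141, -0.0, 1.576]
contact_force: [-0.4, -0.1, -5.6]
grip_width: 39.0
```

Run:
```python
from h import *
for c in("top","scene"):
    im=bot.capture(c);cv2.imwrite(f"pics/{c}1.png",im[:,:,::-1])
    W=np.array(bot.camera_model(c)["world_from_camera"])
    for d in bot.pinpoint(c,"drill_nut")[:2]: print(c,d["p"],(W@np.append(d["point"],1))[:3])
o=bot.get_obs();print(o["tool_pos"],o["tcp_rot"])
p=[o["tool_pos"][0],o["tool_pos"][1],o["tool_pos"][2]+19]
P=np.array(p);a=np.linspace(0,6.28,30)
tiles=[]
for c in("top","scene"):
    im=cv2.imread(f"pics/{c}1.png");u=proj(c,P)[0].astype(int)
    x0,y0=u-40
    z=cv2.resize(im[y0:y0+110,x0:x0+80],None,fx=5,fy=5,interpolation=cv2.INTER_CUBIC)
    for r,h in((20,11),(23,-28),(23,-48)):
        q=np.c_[P[0]+r*np.cos(a),P[1]+r*np.sin(a),np.full(30,P[2]+h)]
        cv2.polylines(z,[((proj(c,q)-[x0,y0]+.5)*5-.5).round().astype(int)],True,(0,255,0) if h>0 else (255,0,255),1)
    tiles.append(z)
cv2.imwrite("pics/held1.png",np.hstack(tiles))
```

```text
scene 0.84 [510.36 -88.31 236.47]
[514.88 -85.89 218.44] [-3.14 -0.    1.58]
```

View pics/held1.png

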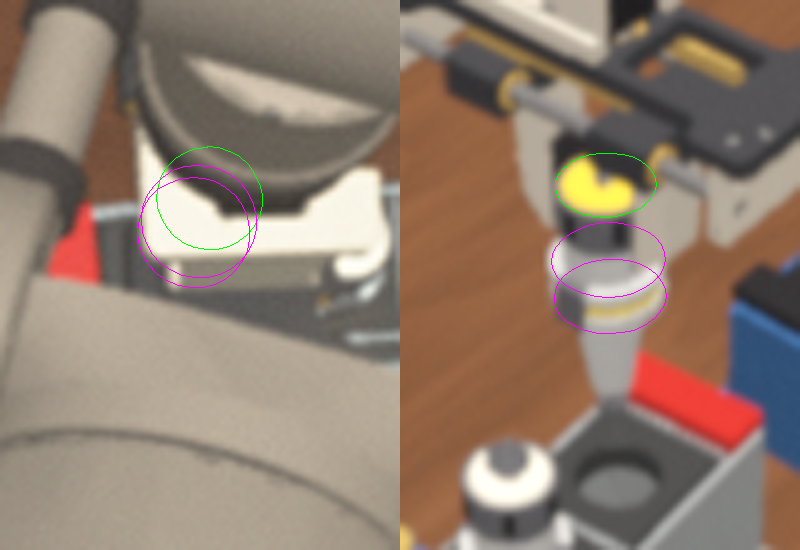

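{"fn": "servo_tool", "kwargs": {"series": [[0, 0.1, 0, 0, 0.004], [0, 0.3, 0.018, 0, 0], [0, 0.46, 0.018, 0, 0], [0, 0.5, 0.018, 0, 0], [0, 0.5, 0.018, 0, 0], [0, 0.5, 0.018, 0, 0], [0, 0.5, 0.018, 0, 0], [0, 0.5, 0.018, 0, 0], [0, 0.5, 0.018, 0, 0], [0, 0.5, 0.018, 0, 0], [0, 0.5, 0.018, 0, 0], [0, 0.5, 0.018, 0, 0], [0, 0.5, 0.018, 0, 0], [0, 0.5, 0.018, 0, 0], [0, 0.5, 0.018, 0, 0], [0, 0.5, 0.018, 0, 0], [0, 0.5, 0.018, 0, 0], [0, 0.3, 0.018, 0, 0], [0, 0.1, 0, 0, 0], [0, 0, 0, 0, 0]]}}

```text
time: 9.93
tool_pos: [530.7, 326.9, 219.1]
tcp_rot: [-3.141, 0.0, 1.57]
contact_force: [0.3, -2.1, -5.0]
grip_width: 39.8
```

```bash
cat > chk.py <<'E'
import sys
from h import *
n=sys.argv[1];pk=[float(v) for v in sys.argv[2:4]]
o=bot.get_obs();print(o["tool_pos"],o["tcp_rot"],o["contact_force"],o["grip_width"])
P=np.array(o["tool_pos"])+[0,0,19];a=np.linspace(0,6.28,30)
im=bot.capture("scene")[:,:,::-1].copy();cv2.imwrite(f"pics/s{n}.png",im)
u=proj("scene",P)[0].astype(int);x0,y0=max(0,u[0]-50),max(0,u[1]-30)
z=cv2.resize(im[y0:y0+95,x0:x0+110],None,fx=6,fy=6,interpolation=cv2.INTER_CUBIC)
def ln(r,h,C,col):
    q=np.c_[C[0]+r*np.cos(a),C[1]+r*np.sin(a),np.full(30,h)]
    cv2.polylines(z,[((proj("scene",q)-[x0,y0]+.5)*6-.5).round().astype(int)],True,col,1)
ln(23,P[2]-28,P,(255,0,255));ln(23,P[2]-48,P,(255,0,255));ln(6.5,P[2]-110,P,(0,255,255))
ln(18.5,85,pk,(0,255,0))
cv2.imwrite(f"pics/k{n}.png",z)
E
python3 chk.py 2 529.5 302
```

```text
[530.68 326.86 219.07] [-3.14  0.    1.57] [ 0.33 -2.13 -4.98] 39.830297765388735
```

View pics/k2.png

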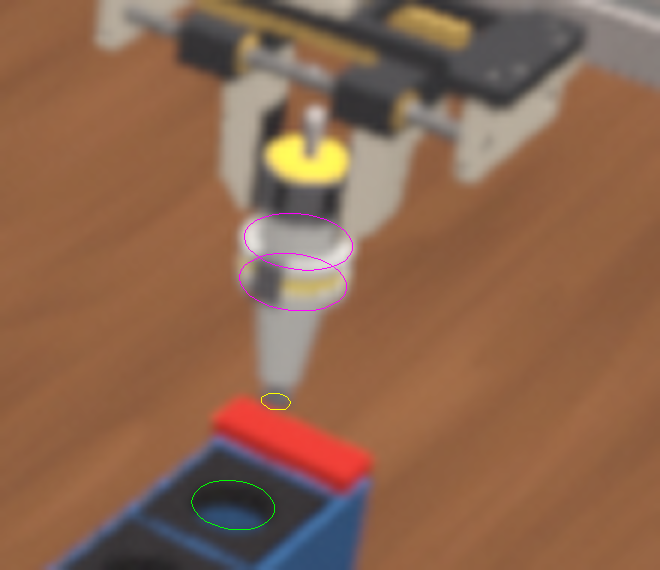

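{"fn": "servo_tool", "kwargs": {"series": [[0, -0.2, 0, 0, 0], [0, -0.2, -0.02, 0, 0], [0, -0.098, 0, 0, 0], [0, 0, 0, 0.3, 0], [0, 0, 0, 0.2, 0], [0, 0, 0, 0, 0], [0, 0, 0, 0, 0]]}}

```text
time: 10.85
tool_pos: [529.9, 302.4, 194.2]
tcp_rot: [3.141, -0.0, 1.57]
contact_force: [0.3, 0.2, -5.4]
grip_width: 39.4
```

```bash
python3 chk.py 3 529.5 302
```

```text
[529.92 302.38 194.21] [ 3.14 -0.    1.57] [ 0.32  0.19 -5.36] 39.38114266288321
```

View pics/k3.png

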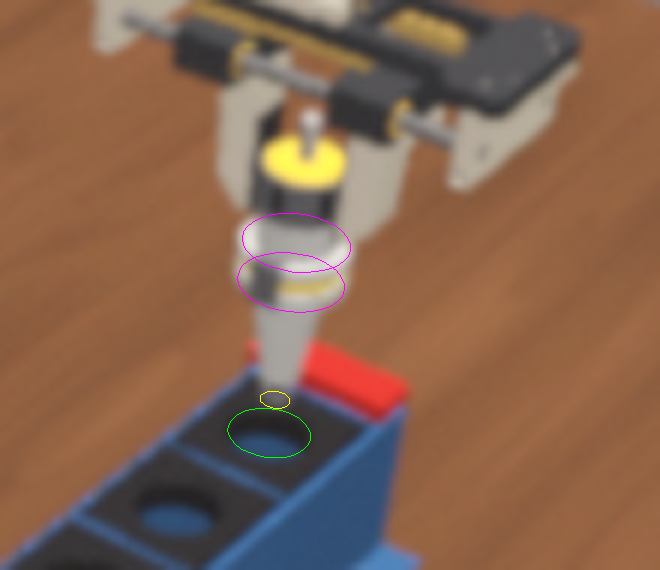

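{"fn": "servo_tool", "kwargs": {"series": [[0, 0, 0, 0.2, 0], [0, 0, 0, 0.2, 0], [0, 0, 0, 0.2, 0], [0, 0, 0, 0.2, 0], [0, 0, 0, 0, 0]]}}

```text
time: 11.52
tool_pos: [529.3, 301.8, 153.0]
tcp_rot: [-3.139, 0.001, 1.57]
contact_force: [-0.8, -0.1, -6.1]
grip_width: 39.5
```

{"fn": "servo_tool", "kwargs": {"series": [[0, 0, 0, 0.2, 0], [0, 0, 0, 0.2, 0], [0, 0, 0, 0.2, 0], [0, 0, 0, 0.1, 0], [0, 0, 0, 0, 0]]}}

```text
time: 12.15
tool_pos: [529.6, 302.0, 118.7]
tcp_rot: [-3.141, 0.0, 1.57]
contact_force: [0.4, -0.2, -5.0]
grip_width: 39.3
```

{"fn": "servo_tool", "kwargs": {"series": [[0, 0, 0, 0.03, 0], [0, 0, 0, 0.03, 0], [0, 0, 0, 0.02, 0], [0, 0, 0, 0, 0]]}}

```text
time: 12.65
tool_pos: [529.8, 302.1, 115.2]
tcp_rot: [3.142, -0.0, 1.57]
contact_force: [-0.3, 0.0, -5.9]
grip_width: 39.1
```

{"fn": "servo_tool", "kwargs": {"series": [[0, 0, 0, 0.02, 0], [0, 0, 0, 0, 0]]}}

```text
time: 12.9
tool_pos: [530.0, 302.2, 114.5]
tcp_rot: [3.141, -0.0, 1.57]
contact_force: [0.4, 0.2, -3.1]
grip_width: 39.4
```

{"fn": "servo_tool", "kwargs": {"series": [[0, 0, 0, 0.01, 0], [0, 0, 0, 0.01, 0], [0, 0, 0, 0, 0]]}}

```text
time: 13.28
tool_pos: [530.1, 302.2, 114.3]
tcp_rot: [3.14, -0.001, 1.57]
contact_force: [-1.9, -0.3, 5.8]
grip_width: 39.3
```

{"fn": "servo_tool", "kwargs": {"series": [[0.3, 0, 0, 0, 0], [0.6, 0, 0, 0, 0], [1, 0, 0, 0, 0], [1, 0, 0, 0, 0], [1, 0, 0, 0, 0], [1, 0, 0, -0.2, 0], [1, 0, 0, -0.4, 0], [1, 0, 0, -0.5, 0], [1, 0, 0, -0.5, 0], [1, 0, 0, -0.5, 0], [1, 0, 0, -0.15, 0], [1, 0, 0, 0, 0]]}}

```text
time: 14.78
tool_pos: [529.9, 302.1, 226.0]
tcp_rot: [3.141, -0.0, 1.57]
contact_force: [0.0, 0.4, 0.4]
grip_width: 91.6
```

```bash
python3 chk.py 4 529.5 302
```

```text
[529.86 302.13 225.96] [ 3.14 -0.    1.57] [0.01 0.39 0.4 ] 91.62853124469505
```

View pics/k4.png

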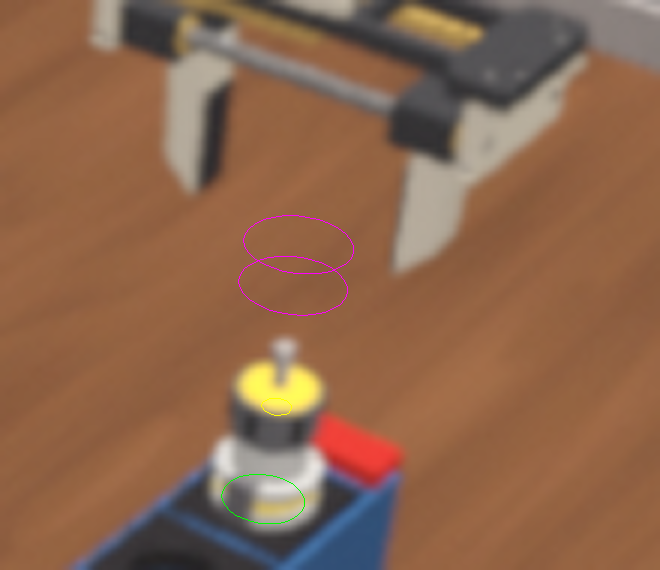

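{"fn": "servo_tool", "kwargs": {"series": [[1, -0.3, 0, 0, 0], [1, -0.5, -0.02, 0, 0], [1, -0.6, -0.02, 0, 0], [1, -0.6, -0.02, 0, 0], [1, -0.6, -0.02, 0, 0], [1, -0.6, -0.02, 0, 0], [1, -0.6, -0.02, 0, 0], [1, -0.6, -0.02, 0, 0], [1, -0.6, -0.02, 0, 0], [1, -0.6, -0.02, 0, 0], [1, -0.6, -0.014, 0, 0], [1, -0.6, 0, 0, 0], [1, -0.6, 0, 0, 0], [1, -0.6, 0, 0, 0], [1, -0.6, 0, 0, 0], [1, -0.4, 0, 0, 0], [1, -0.176, 0, 0, 0], [1, 0, 0, 0, 0]]}}

```text
time: 17.08
tool_pos: [519.6, -156.8, 225.5]
tcp_rot: [-3.141, -0.001, 1.569]
contact_force: [-0.4, -0.5, -0.6]
grip_width: 91.6
```

{"fn": "servo_tool", "kwargs": {"series": [[1, 0, 0.01, 0.4, 0], [1, 0, 0, 0.4, 0], [1, 0, 0, 0.4, 0], [1, 0, 0, 0.4, 0], [1, 0, 0, 0.4, 0], [1, 0, 0, 0.23, 0], [1, 0, 0, 0, 0], [0, 0, 0, 0, 0], [0, 0, 0, 0, 0], [0, 0, 0, 0, 0], [0, 0, 0, 0, 0], [0, 0, 0, 0, 0], [0, 0, 0, 0, 0]]}}

```text
time: 18.7
tool_pos: [520.4, -156.7, 114.3]
tcp_rot: [3.141, -0.0, 1.57]
contact_force: [0.8, 0.4, -0.2]
grip_width: 39.2
```

{"fn": "servo_tool", "kwargs": {"series": [[0, 0, 0, -0.2, 0], [0, 0, 0, -0.3, 0], [0, 0, 0, -0.4, 0], [0, 0, 0, -0.4, 0], [0, 0, 0, -0.4, 0], [0, 0, 0, -0.3, 0], [0, 0, 0, -0.1, 0], [0, 0, 0, 0, 0]]}}

```text
time: 19.7
tool_pos: [520.1, -156.7, 219.2]
tcp_rot: [-3.141, -0.0, 1.57]
contact_force: [0.5, -0.0, -5.8]
grip_width: 39.2
```

{"fn": "servo_tool", "kwargs": {"series": [[0, 0.2, 0, 0, 0], [0, 0.4, 0.01, 0, 0], [0, 0.5, 0.01, 0, 0], [0, 0.5, 0.01, 0, 0], [0, 0.5, 0.01, 0, 0], [0, 0.5, 0.01, 0, 0], [0, 0.5, 0.01, 0, 0], [0, 0.5, 0.01, 0, 0], [0, 0.5, 0.01, 0, 0], [0, 0.5, 0.01, 0, 0], [0, 0.5, 0.01, 0, 0], [0, 0.5, 0.01, 0, 0], [0, 0.5, 0.01, 0, 0], [0, 0.5, 0.01, 0, 0], [0, 0.5, 0.01, 0, 0], [0, 0.5, 0.012, 0, 0], [0, 0.176, 0, 0, 0], [0, 0, 0, 0.2, 0], [0, 0, 0, 0.3, 0], [0, 0, 0, 0, 0]]}}

```text
time: 22.2
tool_pos: [527.0, 231.0, 192.1]
tcp_rot: [-3.137, 0.001, 1.569]
contact_force: [-0.0, 0.6, -5.7]
grip_width: 39.5
```

```bash
python3 chk.py 5 527.2 232.1
```

```text
[527.04 230.99 192.07] [-3.14  0.    1.57] [-0.02  0.59 -5.71] 39.53147840504018
```

View pics/k5.png

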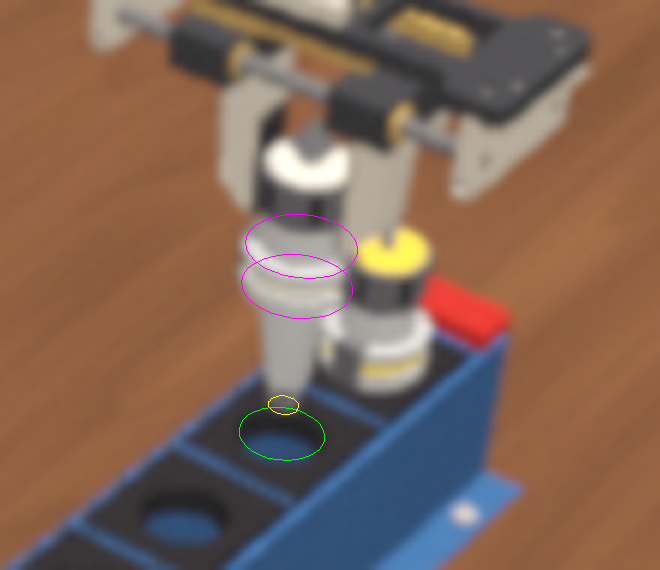

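Looks aligned (flange at ~(300,270), hole at ~(283,434) matches the green ring). Lowering.

{"fn": "servo_tool", "kwargs": {"series": [[0, 0, 0, 0.2, 0], [0, 0, 0, 0.2, 0], [0, 0, 0, 0.2, 0], [0, 0, 0, 0.2, 0], [0, 0, 0, 0, 0]]}}

```text
time: 22.88
tool_pos: [527.6, 231.9, 153.1]
tcp_rot: [-3.14, 0.001, 1.57]
contact_force: [1.0, -0.5, -5.6]
grip_width: 39.6
```

{"fn": "servo_tool", "kwargs": {"series": [[0, 0, 0, 0.2, 0], [0, 0, 0, 0.2, 0], [0, 0, 0, 0.2, 0], [0, 0, 0, 0.1, 0], [0, 0, 0, 0, 0]]}}

```text
time: 23.5
tool_pos: [528.0, 232.1, 118.7]
tcp_rot: [-3.141, 0.0, 1.57]
contact_force: [-0.4, 0.6, -6.3]
grip_width: 39.4
```

{"fn": "servo_tool", "kwargs": {"series": [[0, 0, 0, 0.03, 0], [0, 0, 0, 0.03, 0], [0, 0, 0, 0.02, 0], [0, 0, 0, 0.02, 0], [0, 0, 0, 0.01, 0], [0, 0, 0, 0, 0]]}}

```text
time: 24.25
tool_pos: [528.3, 232.1, 114.3]
tcp_rot: [3.141, -0.0, 1.57]
contact_force: [-1.0, -0.3, -0.5]
grip_width: 39.5
```

{"fn": "servo_tool", "kwargs": {"series": [[0, 0, 0, 0.01, 0], [0, 0, 0, 0, 0], [0.3, 0, 0, 0, 0], [0.6, 0, 0, 0, 0], [1, 0, 0, 0, 0], [1, 0, 0, 0, 0], [1, 0, 0, 0, 0], [1, 0, 0, -0.2, 0], [1, 0, 0, -0.4, 0], [1, 0, 0, -0.5, 0], [1, 0, 0, -0.5, 0], [1, 0, 0, -0.5, 0], [1, 0, 0, -0.15, 0], [1, 0, 0, 0, 0]]}}

```text
time: 26.0
tool_pos: [528.2, 232.1, 226.0]
tcp_rot: [3.141, -0.0, 1.57]
contact_force: [-0.1, -1.1, -0.0]
grip_width: 91.8
```

{"fn": "servo_tool", "kwargs": {"series": [[1, -0.3, 0, 0, 0], [1, -0.5, -0.01, 0, 0], [1, -0.6, -0.01, 0, 0], [1, -0.6, -0.01, 0, 0], [1, -0.6, -0.01, 0, 0], [1, -0.6, -0.01, 0, 0], [1, -0.6, -0.01, 0, 0], [1, -0.6, -0.01, 0, 0], [1, -0.6, -0.01, 0, 0], [1, -0.6, -0.01, 0, 0], [1, -0.6, 0, 0, 0], [1, -0.6, 0, 0, 0], [1, -0.6, 0, 0, 0], [1, -0.6, 0, 0, 0], [1, -0.6, 0, 0, 0], [1, -0.4, 0, 0, 0], [1, -0.172, 0, 0, 0], [1, 0, 0, 0, 0]]}}

```text
time: 28.25
tool_pos: [523.1, -226.5, 225.4]
tcp_rot: [-3.141, -0.001, 1.569]
contact_force: [0.4, -0.3, -0.2]
grip_width: 91.7
```

{"fn": "servo_tool", "kwargs": {"series": [[1, 0, 0.01, 0.4, 0], [1, 0, 0, 0.4, 0], [1, 0, 0, 0.4, 0], [1, 0, 0, 0.4, 0], [1, 0, 0, 0.4, 0], [1, 0, 0, 0.23, 0], [1, 0, 0, 0, 0], [0, 0, 0, 0, 0], [0, 0, 0, 0, 0], [0, 0, 0, 0, 0], [0, 0, 0, 0, 0], [0, 0, 0, 0, 0], [0, 0, 0, 0, 0]]}}

```text
time: 29.88
tool_pos: [524.0, -226.5, 114.3]
tcp_rot: [3.141, 0.0, 1.57]
contact_force: [1.3, -0.6, 0.8]
grip_width: 39.1
```

{"fn": "servo_tool", "kwargs": {"series": [[0, 0, 0, -0.2, 0], [0, 0, 0, -0.3, 0], [0, 0, 0, -0.4, 0], [0, 0, 0, -0.4, 0], [0, 0, 0, -0.4, 0], [0, 0, 0, -0.3, 0], [0, 0, 0, -0.1, 0], [0, 0, 0, 0, 0]]}}

```text
time: 30.88
tool_pos: [523.7, -226.4, 219.2]
tcp_rot: [-3.141, -0.0, 1.57]
contact_force: [0.1, -0.2, -4.8]
grip_width: 39.5
```

{"fn": "servo_tool", "kwargs": {"series": [[0, 0.2, 0, 0, 0], [0, 0.4, 0, 0, 0], [0, 0.5, 0, 0, 0], [0, 0.5, 0, 0, 0], [0, 0.5, 0, 0, 0], [0, 0.5, 0, 0, 0], [0, 0.5, 0, 0, 0], [0, 0.5, 0, 0, 0], [0, 0.5, 0.01, 0, 0], [0, 0.5, 0.01, 0, 0], [0, 0.5, 0, 0, 0], [0, 0.5, 0, 0, 0], [0, 0.5, 0, 0, 0], [0, 0.5, 0, 0, 0], [0, 0.5, 0, 0, 0], [0, 0.5, 0, 0, 0], [0, 0.17, 0, 0, 0], [0, 0, 0, 0.2, 0], [0, 0, 0, 0.3, 0], [0, 0, 0, 0, 0]]}}

```text
time: 33.38
tool_pos: [523.9, 161.1, 192.2]
tcp_rot: [-3.137, 0.001, 1.569]
contact_force: [0.1, 0.1, -5.2]
grip_width: 39.0
```

```bash
python3 chk.py 6 525.0 162.1
```

```text
[523.95 161.08 192.16] [-3.14  0.    1.57] [ 0.13  0.1  -5.19] 38.97540843188854
```

View pics/k6.png

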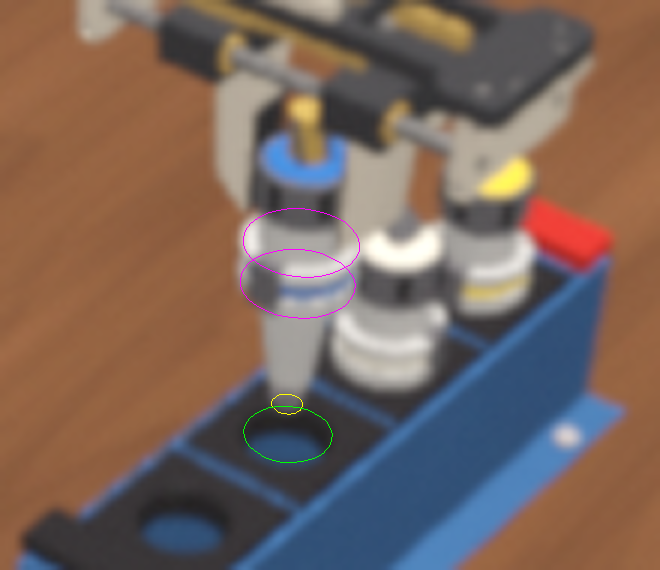

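Blue holder at ~(300,270) over the third pocket (288,434), matching the prediction. Lowering with a small +x touch.

{"fn": "servo_tool", "kwargs": {"series": [[0, 0, 0.015, 0.2, 0], [0, 0, 0, 0.2, 0], [0, 0, 0, 0.2, 0], [0, 0, 0, 0.2, 0], [0, 0, 0, 0, 0]]}}

```text
time: 34.05
tool_pos: [525.3, 161.9, 153.2]
tcp_rot: [-3.14, 0.0, 1.57]
contact_force: [-0.0, 0.7, -4.5]
grip_width: 39.3
```

{"fn": "servo_tool", "kwargs": {"series": [[0, 0, 0, 0.2, 0], [0, 0, 0, 0.2, 0], [0, 0, 0, 0.2, 0], [0, 0, 0, 0.1, 0], [0, 0, 0, 0, 0]]}}

```text
time: 34.67
tool_pos: [525.6, 162.0, 118.8]
tcp_rot: [-3.141, 0.0, 1.57]
contact_force: [-0.5, -0.7, -4.6]
grip_width: 39.5
```

{"fn": "servo_tool", "kwargs": {"series": [[0, 0, 0, 0.03, 0], [0, 0, 0, 0.03, 0], [0, 0, 0, 0.02, 0], [0, 0, 0, 0.02, 0], [0, 0, 0, 0.01, 0], [0, 0, 0, 0, 0]]}}

```text
time: 35.42
tool_pos: [526.0, 162.0, 114.2]
tcp_rot: [3.141, -0.0, 1.57]
contact_force: [-1.9, -0.2, 0.1]
grip_width: 39.6
```

{"fn": "servo_tool", "kwargs": {"series": [[0, 0, 0, 0.01, 0], [0, 0, 0, 0, 0], [0.3, 0, 0, 0, 0], [0.6, 0, 0, 0, 0], [1, 0, 0, 0, 0], [1, 0, 0, 0, 0], [1, 0, 0, 0, 0], [1, 0, 0, -0.2, 0], [1, 0, 0, -0.4, 0], [1, 0, 0, -0.5, 0], [1, 0, 0, -0.5, 0], [1, 0, 0, -0.5, 0], [1, 0, 0, -0.15, 0], [1, 0, 0, 0, 0]]}}

```text
time: 37.17
tool_pos: [525.9, 162.0, 225.9]
tcp_rot: [3.141, -0.0, 1.57]
contact_force: [0.4, -0.3, 0.1]
grip_width: 91.8
```

{"fn": "servo_tool", "kwargs": {"series": [[1, -0.3, 0, 0, 0], [1, -0.5, 0.01, 0, 0], [1, -0.6, 0.01, 0, 0], [1, -0.6, 0.01, 0, 0], [1, -0.6, 0.01, 0, 0], [1, -0.6, 0.01, 0, 0], [1, -0.6, 0, 0, 0], [1, -0.6, 0, 0, 0], [1, -0.6, 0, 0, 0], [1, -0.6, 0, 0, 0], [1, -0.6, 0, 0, 0], [1, -0.6, 0, 0, 0], [1, -0.6, 0, 0, 0], [1, -0.6, 0, 0, 0], [1, -0.6, 0, 0, 0], [1, -0.4, 0, 0, 0], [1, -0.17, 0, 0, 0], [1, 0, 0, 0, 0]]}}

```text
time: 39.42
tool_pos: [527.8, -296.5, 225.3]
tcp_rot: [-3.141, -0.001, 1.569]
contact_force: [-0.4, 0.6, -0.4]
grip_width: 91.7
```

{"fn": "servo_tool", "kwargs": {"series": [[1, 0, 0, 0.4, 0], [1, 0, 0, 0.4, 0], [1, 0, 0, 0.4, 0], [1, 0, 0, 0.4, 0], [1, 0, 0, 0.4, 0], [1, 0, 0, 0.23, 0], [1, 0, 0, 0, 0], [0, 0, 0, 0, 0], [0, 0, 0, 0, 0], [0, 0, 0, 0, 0], [0, 0, 0, 0, 0], [0, 0, 0, 0, 0], [0, 0, 0, 0, 0]]}}

```text
time: 41.05
tool_pos: [528.2, -296.5, 114.2]
tcp_rot: [3.141, -0.0, 1.57]
contact_force: [0.7, -0.4, 0.6]
grip_width: 39.4
```

{"fn": "servo_tool", "kwargs": {"series": [[0, 0, 0, -0.2, 0], [0, 0, 0, -0.3, 0], [0, 0, 0, -0.4, 0], [0, 0, 0, -0.4, 0], [0, 0, 0, -0.4, 0], [0, 0, 0, -0.3, 0], [0, 0, 0, -0.1, 0], [0, 0, 0, 0, 0]]}}

```text
time: 42.05
tool_pos: [527.9, -296.4, 219.1]
tcp_rot: [-3.142, -0.0, 1.57]
contact_force: [0.4, -0.5, -5.6]
grip_width: 39.8
```

{"fn": "servo_tool", "kwargs": {"series": [[0, 0.2, 0, 0, 0], [0, 0.4, 0, 0, 0], [0, 0.5, -0.01, 0, 0], [0, 0.5, -0.01, 0, 0], [0, 0.5, -0.01, 0, 0], [0, 0.5, -0.01, 0, 0], [0, 0.5, -0.01, 0, 0], [0, 0.5, -0.01, 0, 0], [0, 0.5, -0.01, 0, 0], [0, 0.5, -0.01, 0, 0], [0, 0.5, -0.01, 0, 0], [0, 0.5, 0, 0, 0], [0, 0.5, 0, 0, 0], [0, 0.5, 0, 0, 0], [0, 0.5, 0, 0, 0], [0, 0.5, 0, 0, 0], [0, 0.17, 0, 0, 0], [0, 0, 0, 0.2, 0], [0, 0, 0, 0.3, 0], [0, 0, 0, 0, 0]]}}

```text
time: 44.55
tool_pos: [522.6, 91.2, 192.2]
tcp_rot: [-3.137, 0.0, 1.569]
contact_force: [-0.2, 1.2, -6.5]
grip_width: 39.2
```

```bash
python3 chk.py 7 523.0 92.1
```

```text
[522.64  91.22 192.19] [-3.14  0.    1.57] [-0.16  1.16 -6.47] 39.23064419276915
```

View pics/k7.png

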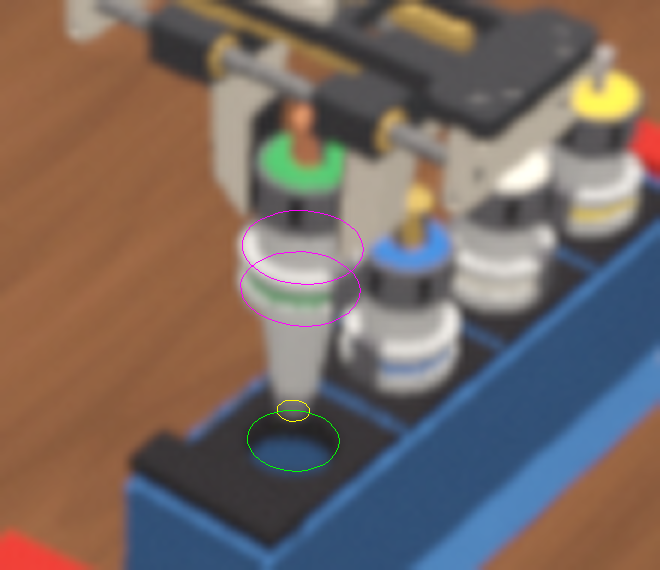

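Green holder is over the fourth pocket (293,440). Lowering.

{"fn": "servo_tool", "kwargs": {"series": [[0, 0, 0, 0.2, 0], [0, 0, 0, 0.2, 0], [0, 0, 0, 0.2, 0], [0, 0, 0, 0.2, 0], [0, 0, 0, 0, 0]]}}

```text
time: 45.22
tool_pos: [523.2, 92.0, 153.2]
tcp_rot: [-3.14, -0.0, 1.57]
contact_force: [0.6, 0.9, -5.6]
grip_width: 39.4
```

{"fn": "servo_tool", "kwargs": {"series": [[0, 0, 0, 0.2, 0], [0, 0, 0, 0.2, 0], [0, 0, 0, 0.2, 0], [0, 0, 0, 0.1, 0], [0, 0, 0, 0, 0]]}}

```text
time: 45.85
tool_pos: [523.6, 92.0, 118.7]
tcp_rot: [-3.141, -0.0, 1.57]
contact_force: [0.3, 0.9, -6.9]
grip_width: 39.0
```

{"fn": "servo_tool", "kwargs": {"series": [[0, 0, 0, 0.03, 0], [0, 0, 0, 0.03, 0], [0, 0, 0, 0.02, 0], [0, 0, 0, 0.02, 0], [0, 0, 0, 0.01, 0], [0, 0, 0, 0, 0]]}}

```text
time: 46.6
tool_pos: [523.9, 92.0, 114.2]
tcp_rot: [3.141, -0.0, 1.57]
contact_force: [-1.6, -0.4, -0.1]
grip_width: 39.0
```

Release, rise, and back away to see the result.

{"fn": "servo_tool", "kwargs": {"series": [[0, 0, 0, 0.01, 0], [0, 0, 0, 0, 0], [0.3, 0, 0, 0, 0], [0.6, 0, 0, 0, 0], [1, 0, 0, 0, 0], [1, 0, 0, 0, 0], [1, 0, 0, 0, 0], [1, 0, 0, -0.2, 0], [1, 0, 0, -0.4, 0], [1, 0, 0, -0.5, 0], [1, 0, 0, -0.5, 0], [1, 0, 0, -0.5, 0], [1, 0, 0, -0.15, 0], [1, -0.4, 0, 0, 0], [1, -0.5, 0, 0, 0], [1, -0.5, 0, 0, 0], [1, -0.5, 0, 0, 0], [1, -0.5, 0, 0, 0], [1, -0.3, 0, 0, 0], [1, 0, 0, 0, 0]]}}

```text
time: 49.1
tool_pos: [523.5, -43.5, 225.4]
tcp_rot: [-3.141, -0.0, 1.568]
contact_force: [0.3, 0.5, -0.4]
grip_width: 92.1
```

Run:
```python
from h import *
for c in("top","scene"):
    im=bot.capture(c)[:,:,::-1];cv2.imwrite(f"pics/{c}9.png",im)
    W=np.array(bot.camera_model(c)["world_from_camera"])
    for n in("drill","chamfer","endmill","ballnose"):
        for d in bot.pinpoint(c,n+"_nut")[:2]: print(c,n,round(d["p"],2),(W@np.append(d["point"],1))[:3])
t=cv2.imread("pics/top9.png");s=cv2.imread("pics/scene9.png")
a=cv2.resize(t[145:215,150:325],(700,280),interpolation=cv2.INTER_CUBIC)
b=cv2.resize(s[110:240,290:430],(345,320),interpolation=cv2.INTER_CUBIC)
z=np.zeros((600,700,3),np.uint8);z[:280]=a;z[280:,:345]=b;cv2.imwrite("pics/fin.png",z)
```

```text
top drill 0.95 [531.48 298.44 137.12]
top drill 0.66 [ 523.42 -227.45   69.43]
top chamfer 0.92 [529.11 233.16 133.38]
top chamfer 0.4 [ 397.65 -157.51  109.55]
top endmill 0.84 [527.69 160.05 129.26]
top endmill 0.67 [532.43 351.23  83.48]
top ballnose 0.67 [523.51  85.86 132.81]
scene drill 0.96 [528.05 299.17 135.9 ]
scene chamfer 0.88 [ 398.46 -151.02  110.71]
scene chamfer 0.76 [528.07 232.75 134.28]
scene endmill 0.83 [525.88 162.81 135.27]
scene ballnose 0.76 [525.95  90.41 129.41]
scene ballnose 0.4 [530.6  296.47 134.55]
```

View pics/fin.png

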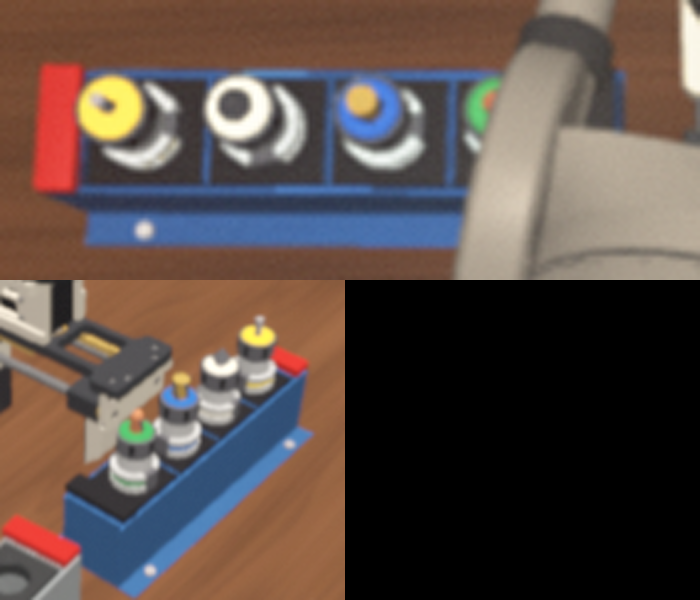

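All four holders stand upright and seated in the blue rack, in the order yellow, white, blue, green from the red end, and the arm is clear of them.

```bash
python3 -c "
from plant import bot
print(bot.close_job())"
```

```text
the job is handed in; nothing more can be done
None
```

I moved all four holders from the grey rack to the blue rack and handed the job in at about 49 s of the 102 s allowed. From the red end they stand yellow drill, white chamfer, blue end mill, green ball-nose, the same order as in the grey rack. I did not touch the purple look-alike.

**Seating:** Each holder was lowered until the force reading showed the rim taking its weight, then pressed about 0.5 mm further. I read that extra press only for yellow, which showed about 6 N upward. The TCP was at 114.2–114.3 mm each time, against 114 mm for a seated holder.

**Final pictures:** The scene camera shows all four upright with their flanges down. In the top picture the arm partly hides the green one.

**Disagreements:**
- **Between cameras:** The two cameras differed by 1–3 mm in y. I used the scene camera because it matched the TCP position of the first holder I gripped.
- **Final position readings:** The network put the nuts within about 4 mm of the intended height and, in most readings, sideways position. The top camera's reading of the half-hidden green nut was about 6 mm off in y.
- **False reports:** The network also returned a few: the purple part as the chamfer holder, and weaker hits on the racks.

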